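# Put the grow lamp's kickstand down and hold the lamp upright

## Robot

A 6-joint arm with a two-finger parallel gripper is mounted at the origin on the work surface. World frame = base frame: x ahead of the robot, y to its left, z up, the work surface at z = 0. Lengths are in mm, angles in rad, forces in N, time in s.
With the tool pointing down it reaches from about 275 to 750 mm from the base axis. Payload 10.2 kg.
Tool frame: the origin (TCP) lies at the very end of the fingers, on their centre line; the grasp point (between the pads) lies 19 mm behind it; z points along the fingers, y is the direction in which the jaws open and shut (so a half turn about z gives the same grasp; the last joint's range is limited). The gripper opens to 85 mm and grips with 20 to 120 N. Pads are 22 mm wide; open, the fingers measure 114 mm over their backs; the gripper's body (76 mm by 85 mm) begins 54 mm behind the grasp point. The pads swing forward as they close: fully open they stand 13 mm farther back than shut.
Start: joints at [-1.397, 0.313, 1.498, -0, 1.331, -0.223], TCP at [202.884, -484.22, 231.294] pointing down, gripper open.
Joint ranges: [-2.94, 2.94], [-0.97, 2.17], [0.19, 2.56], [-1.23, 4.37], [0.02, 3.11], [-2.88, 2.88]. Speed limits (rad/s): [2.39, 2.39, 3.01, 3.14, 3.14, 3.14].

## Interface

Orientations are given as a unit quaternion [w, x, y, z].
In Python, from rig import sensors, imaging, ctrl gives the robot as it stands.
- The arm moves only by the shell command python3 -m creep 'ROWS' [FORCE]. ROWS is JSON, a list of rows, each an object with "grip": the finger opening in mm, from 0 to 85.4; "linear": the shift along the tool's x, y, z in mm, a list of three; "rot": the turn, a rotation vector about the tool's x, y, z in rad, a list of three. A call has 1 to 12 rows; each row shifts and turns the commanded pose from where the row before left it, along the tool's axes as they then stand; what a row does not reach is not made up. A row lasts 1/12 s, in which the tool goes at most 41.7 mm and 7.16 degrees, less where a joint would pass 70% of its speed; a pose out of reach is approached as far as the arm can. A call with a gripper value outside its range is refused whole. The fingers move at their own pace and stop on an object; FORCE is the grip in N (left out, the last holds). Time passes only in rows, so rows that do not move let the fingers close. It gives the time, the measured TCP pose, the force and the opening at its end, in the units of the state.
- sensors.sense(): the state, without advancing time (a new reading comes with each control period).
- imaging.capture(name): name is "side" or "top"; returns (picture, depth): 420x560x3 uint8, red, green, blue; 420x560 float32, mm along the optical axis (not along the pixel's ray), 0 where there is no reading.
- imaging.camera_params(name): a dict with "intrinsics" (3x3 intrinsics, pixels), "R" (3x3) and "t" (3): a world point X has camera coordinates R X + t. Camera axes: x right, y down, z forward; pixel columns grow to the right and rows downward; lengths in mm; the calibration is good to about 2 mm. A picture is of the moment at which its call begins. camera_params takes no time and is no camera call.
- ctrl.finish_job(): hands the job in, once; it reports no verdict.
The state is a dict: "time_s": time; "joints": joint angles; "dq": joint speeds; "tau": joint torques, N m; "eef_pos": TCP position; "ee_rot": TCP orientation; "force": force on the tool from outside, world axes, zero at the start; "wrist_torque": the same for the moment, N m; "grip_width": opening from 0.0 (shut) to 1.0 (fully open).
Only numpy, scipy, OpenCV 4.12 (cv2) and the standard library are available. Lean on these libraries where they do the work, as an engineer would, in place of code of your own. Each camera call takes 0.05 s, during which the arm holds its last target.

## Task

The little grow lamp has been tipped back over the seedling tray with its kickstand folded up beside the post. Swing the kickstand up over centre so that it drops fully down on the other side, then bring the lamp up by its rubber handle until the post is upright and finish holding it there, because the leg stops it only towards the front and it would tip back if let go. Leave the pots, mug, bottles and tools around it where they are.

Things in the scene. Friction and masses are not known exactly. Their poses are not given: they have to be found in the camera images.
- lamp_base: fixed dark steel foot plate, 100 x 300 x 10 mm, bolted to the bench; origin on the bench under the tilt axis. z up, y along the tilt axis towards the handle's side, x towards the fixed 45 mm high seedling tray. The tilt axis of the lamp frame is parallel to this y, 40 mm above the origin. Post: 22 mm square aluminium, its top 295 mm above the axis
- lamp_frame (a joint): tilt of the lamp frame about the hub axis, rad: 0 = post upright, positive = tipped back to base +x, negative = tipped forward. It starts on its back stop at 0.35 and falls back there when let go. About 0.65 kg, heavy at the back: some 1 to 3 N at the handle raise and hold it; hardly any friction. Frame axes = base axes when upright, turning with the frame; frame origin on the tilt axis
- lamp_handle: black rubber handle, a round bar 22 mm in diameter, 80 mm long, sticking out sideways from the top of the post, rigid with the frame; origin at its middle, at frame x 0, y 85, z 280 mm; its axes are the frame's: y along the bar, z along the post. The rubber begins 34 mm from the post's face
- leg (a joint): swing of the kickstand about its pivot, rad: 0 = folded up, leaning 0.26 past top dead centre towards the post, held by its weight; 0.26 = top dead centre; beyond, it falls by itself away from the post (frame -y) and down to its stop at 3.34 = fully down. No spring, little friction, 0.12 kg. Positive swing axis in frame axes: (0.976, 0, -0.216); when down the leg splays 25 degrees to frame -x
- leg_pivot (a point): the kickstand's pivot, on the swing axis: frame x -12, y -105, z 130 mm; fixed to the frame, its axes are the frame's (x to the hood, y along the tilt axis towards the handle, z up the post). The white hood takes up frame x 70 to 200, y -105 to 105, z 150 to 216 mm
- leg_foot (a point): centre of the kickstand's foot, a rubber ball 26 mm in diameter at the free end of an 11 mm steel rod, 165 mm from the pivot; at the start it is the upper end, about 300 mm above the bench, 60 mm beside the post, with free space all round for fingers. With the leg down and the post upright it hangs some 4 mm clear of the bench and touches when the lamp tips forward about 0.06
- pot_a: small terracotta pot, 70 mm wide, 65 mm high, in front of the lamp's base on the handle's side; origin under its centre; to be left alone
- pot_b: terracotta pot, 60 mm wide, 55 mm high, beside the base on the handle's side; origin under its centre; to be left alone
- widger: wooden-handled spatula 190 mm long lying flat on the kickstand's side; to be left alone
- dibber: turned wooden dibber, 140 mm long, 26 mm thick, lying in front of the base; to be left alone
- feed: white bottle 56 mm wide, 140 mm high, standing left of the tray; to be left alone
- seed_jar: amber jar 60 mm wide, 75 mm high, standing beside the base on the kickstand's side; to be left alone
- mug: white mug 76 mm wide, 85 mm high, to the left; to be left alone

How it is judged (in metres and radians):
On the way, in this order (a step that is already met when the one before it is completed fails the run):
1. the kickstand is fully down while the lamp still rests tipped back (value of joint leg above 3.2 rad and value of joint lamp_frame above 0.2 rad), for 0.2 s.
2. the lamp is upright and held by its handle, the kickstand still down (value of joint leg above 3.2 rad and contact force between the fingers and lamp_handle above 1 N and value of joint lamp_frame between -0.09 and 0.09 rad), for 0.3 s.
At the end, for the whole second after the job is handed in: Kickstand fully down (leg joint above 3.2), the post within 0.09 rad (5 degrees) of upright and at rest, with the fingers holding the handle (contact of more than 1 N) through the last second (all of step 2 and velocity of joint lamp_frame between -0.1 and 0.1 rad/s); the arm keeps its last pose, push and grip.
It fails at once if a pot, bottle or tool beside the lamp is pushed more than 40 mm away or knocked over (distance of any of pot_a, pot_b, widger, dibber, feed, seed_jar, mug from where it was at the start of the episode above 0.04 m or angle between any of pot_a, pot_b, feed, seed_jar, mug's own z axis and vertical above 0.6 rad).
It also fails if it takes over 45 s, if anything falls off the work surface, if the arm or the gripper's body presses on something with over 40 N, if the wrist force passes 120 N, or if a joint passes its speed limit or range.

## Working session

There is one attempt and no reset: what is moved stays moved. The work goes in short steps, Python scripts to look and compute and a shell command to move; the robot and the scene stay as the last step left them, time stands still between calls to the robot, and variables do not carry over. Pictures are saved under pics/ and viewed, and the job is handed in when it is done.

```bash
mkdir -p pics; ls; python3 - <<'E'
from rig import sensors, imaging
import cv2
print(sensors.sense())
for n in("side","top"):
    p,d=imaging.capture(n); cv2.imwrite(f"pics/{n}0.png",p[:,:,::-1]); 
    import numpy as np; np.savez(f"{n}0.npz",p=p,d=d); print(imaging.camera_params(n))
E
```

```text
pics
{'time_s': 0.0, 'joints': array([-1.39737692e+00,  3.13447422e-01,  1.49843202e+00,  1.50040021e-06,
        1.33096650e+00, -2.23403383e-01]), 'dq': array([-0.00051668,  0.00054902,  0.00212881, -0.00036352, -0.00030521,
       -0.00188256]), 'tau': array([-2.07663043e-04, -4.12269366e+01, -2.59740633e+01, -1.53828400e-04,
        4.22295125e-03, -7.17719047e-06]), 'eef_pos': array([ 202.85107686, -483.96018105,  230.73828974]), 'ee_rot': array([-6.26431846e-04,  9.80380791e-01,  1.97111929e-01,  1.63878812e-05]), 'force': array([0.6790946 , 0.32050523, 0.61908443]), 'wrist_torque': array([0.07123997, 0.00042485, 0.00407959]), 'grip_width': 0.9966579686166871}
{'intrinsics': array([[507.34147196,   0.        , 280.26278269],
       [  0.        , 507.34147196, 206.69730209],
       [  0.        ,   0.        ,   1.        ]]), 'R': array([[-0.93223313, -0.36182057, -0.00522219],
       [-0.25234271,  0.66037081, -0.70727191],
       [ 0.25935411, -0.65802452, -0.70692233]]), 't': array([ 563.0146472 ,  239.24996023, 1290.17178832])}
{'intrinsics': array([[528.3189015 ,   0.        , 280.93222603],
       [  0.        , 528.3189015 , 217.14107451],
       [  0.        ,   0.        ,   1.        ]]), 'R': array([[ 0.00688614, -0.99990542, -0.0119055 ],
       [-0.98652203, -0.00484656, -0.1635567 ],
       [ 0.16348353,  0.01287131, -0.98646209]]), 't': array([  67.38987781,  576.13144224, 1698.36708819])}
```

View pics/side0.png

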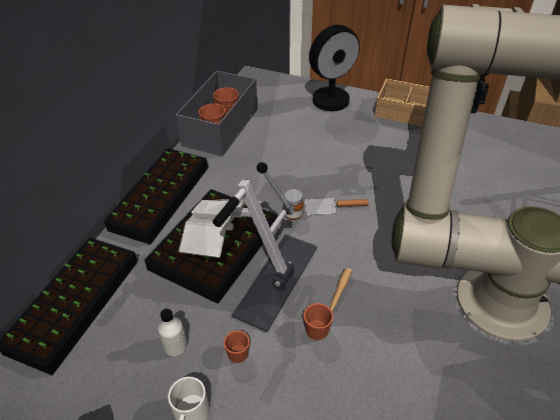

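View pics/top0.png

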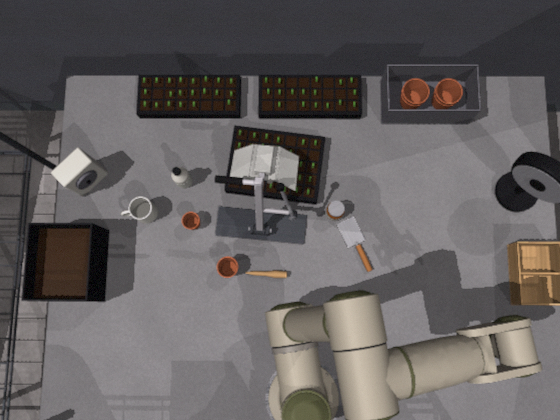

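```bash
cat > h.py <<'E'
import numpy as np, cv2
from rig import sensors, imaging
P={n:imaging.camera_params(n) for n in("side","top")}
def ray(n,u,v):
    c=P[n];R=c["R"];o=-R.T@c["t"];d=R.T@np.linalg.solve(c["intrinsics"],[u,v,1.]);return o,d/np.linalg.norm(d)
def onz(n,u,v,z):
    o,d=ray(n,u,v);return o+d*(z-o[2])/d[2]
def tri(a,b):
    o1,d1=ray("side",*a);o2,d2=ray("top",*b)
    s=np.linalg.lstsq(np.c_[d1,-d2],o2-o1,rcond=None)[0]
    p,q=o1+s[0]*d1,o2+s[1]*d2;return (p+q)/2,np.linalg.norm(p-q)
def proj(n,X):
    c=P[n];x=c["intrinsics"]@(c["R"]@np.asarray(X)+c["t"]);return x[:2]/x[2]
def pts(n,d):
    c=P[n];v,u=np.mgrid[:420,:560];K=c["intrinsics"]
    C=np.stack([(u-K[0,2])/K[0,0]*d,(v-K[1,2])/K[1,1]*d,d],-1)
    return (C-c["t"])@c["R"]
E
python3 - <<'E'
from h import *
for n,box in(("top",(200,190,325,250)),("side",(215,220,330,335))):
    z=np.load(n+"0.npz");p,d=z["p"],z["d"]
    W=pts(n,d)
    u0,v0,u1,v1=box
    m=np.zeros(d.shape,bool);m[v0:v1,u0:u1]=1
    m&=(d>0)&(W[...,2]>5)&(W[...,2]<15)
    g=p.max(-1)
    m&=(g<75)
    mm=cv2.morphologyEx(m.astype(np.uint8),cv2.MORPH_OPEN,np.ones((3,3)))
    cs,_=cv2.findContours(mm,cv2.RETR_EXTERNAL,cv2.CHAIN_APPROX_NONE)
    allp=np.vstack([c for c in cs if cv2.contourArea(c)>60])
    X=np.array([onz(n,*q[0],10)[:2] for q in allp],np.float32)
    print(n,len(X),cv2.minAreaRect(X),cv2.boxPoints(cv2.minAreaRect(X)).round())
    s=p[v0-70:v1+10,u0-40:u1+40,::-1];cv2.imwrite(f"pics/{n}_crop.png",cv2.resize(s,None,fx=3,fy=3)[:600,:800])
    cv2.imwrite(f"pics/{n}_mask.png",mm*255)
E
```

```text
Traceback (most recent call last):
ValueError: need at least one array to concatenate
```

```bash
python3 - <<'E'
from h import *
for n,q in(("top",[(230,220),(290,220),(250,260),(300,255)]),("side",[(260,300),(300,250),(370,300)])):
    z=np.load(n+"0.npz");p,d=z["p"],z["d"];W=pts(n,d)
    for u,v in q: print(n,u,v,W[v,u].round(),p[v,u])
    u0,v0,u1,v1=(200,160,360,250) if n=="top" else (200,150,330,335)
    cv2.imwrite(f"pics/{n}_crop.png",cv2.resize(p[v0:v1,u0:u1,::-1],None,fx=5 if n=="top" else 3,fy=5 if n=="top" else 3,interpolation=cv2.INTER_CUBIC))
E
```

```text
top 230 220 [570. 243.  16.] [69 69 73]
top 290 220 [572.  41.  15.] [76 78 83]
top 250 260 [437. 174.   1.] [105 101 105]
top 300 255 [455.   7.   0.] [134 130 133]
side 260 300 [572. 225.  10.] [50 50 54]
side 300 250 [533.  32.   9.] [66 65 71]
side 370 300 [313. 117.  -1.] [111 107 108]
```

View pics/top_crop.png

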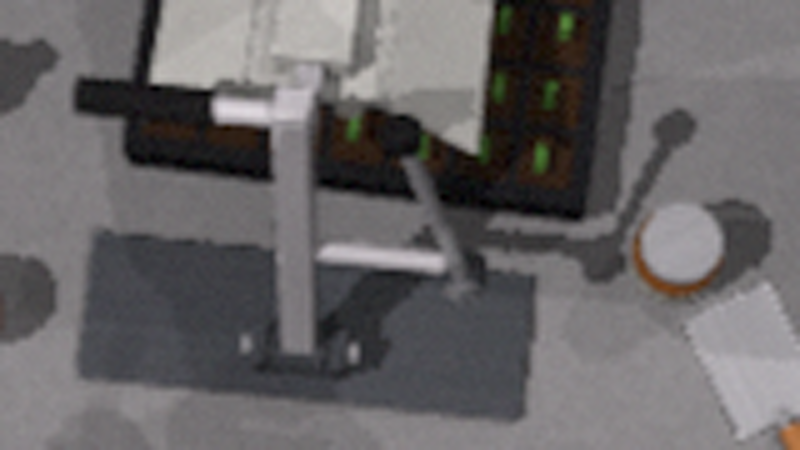

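View pics/side_crop.png

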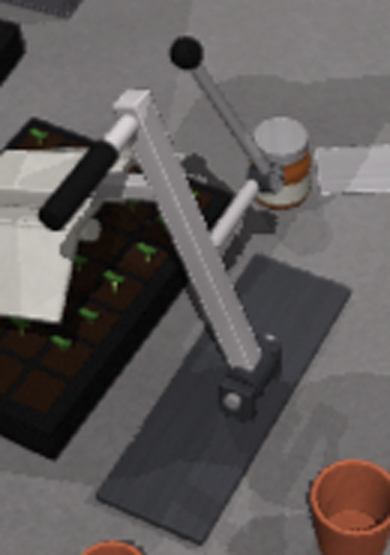

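```bash
python3 - <<'E'
from h import *
T=np.array([(95,232),(536,275),(522,420),(78,378)])/5+[200,160]
S=np.array([(260,255),(350,291),(203,543),(97,497)])/3+[200,150]
a=np.array([onz("top",*q,10) for q in T]);b=np.array([onz("side",*q,10) for q in S])
print(a.round(),'\n',b.round())
for X in(a,): print(np.arctan2(*( (X[0]-X[1])[1::-1])), np.linalg.norm(X[0]-X[1]),np.linalg.norm(X[1]-X[2]),X.mean(0), np.arctan2(*( (X[3]-X[2])[1::-1])))
L=lambda c:np.array(c)/5+[200,160]
M=lambda c:np.array(c)/3+[200,150]
print("ball",tri(M((186,52)),L((402,133))))
print("hub screw +y",tri(M((232,401)),L((246,343))))
print("hub z40", onz("top",*L((246,343)),40),onz("top",*L((353,352)),40))
print("handle outer end",tri(M((52,213)),L((80,95))))
print("handle inner end",tri(M((104,155)),L((213,105))))
print("elbow",tri(M((268,178)),L((460,290))))
print("posttop",tri(M((133,100)),L((297,90))))
E
```

```text
[[618. 282.  10.]
 [590. -17.  10.]
 [491.  -8.  10.]
 [518. 291.  10.]] 
 [[587.  -6.  10.]
 [493.   6.  10.]
 [520. 300.  10.]
 [618. 291.  10.]]
1.4769661043125744 300.48002923833525 98.98119048561033 [554.22441261 136.7596471   10.        ] 1.48143003195425
ball (array([620.18313717,  69.61657648, 311.72592435]), np.float64(1.4308330822832958))
hub screw +y (array([541.126334  , 176.62012126,  32.42537659]), np.float64(4.00037258949656))
hub z40 [538.05185927 175.69289152  40.        ] [532.40626522 104.76131785  40.        ]
handle outer end (array([644.9187589 , 254.22937443, 301.9994069 ]), np.float64(3.653421028666271))
handle inner end (array([641.00482398, 178.70965827, 291.93105725]), np.float64(2.1379361850455445))
elbow (array([559.17858202,  36.01485199, 161.27192618]), np.float64(9.584445909337127))
posttop (array([642.92833921, 128.83852191, 305.46935864]), np.float64(5.519345652324713))
```

```bash
cat >> h.py <<'E'
from scipy.spatial.transform import Rotation as Ro
TH=-0.092; OB=np.array([536.,142,40]); 
ax=np.array([.976,0,-.216]);ax/=np.linalg.norm(ax)
PV=np.array([-12,-105,130.])
def foot(leg,r=165):
    # top dead centre dir: perp to axis, upward
    up=np.array([.216,0,.976]);
    return PV+Ro.from_rotvec(ax*(leg-.26)).apply(up)*r
def F2W(p,tilt): return OB+Ro.from_euler("ZY",[TH,tilt]).apply(p)
E
python3 - <<'E'
from h import *
for l in(0,.26,.5,1,1.57,3.34): print(l,foot(l).round(),F2W(foot(l),.35).round(),F2W(foot(l),0).round())
L=lambda c:(np.array(c)-[200,160])*5
M=lambda c:(np.array(c)-[200,150])*3
for nm,p in(("ball",foot(0)),("hin",[0,45,280]),("hout",[0,125,280]),("pivot",PV),("top",[0,0,295]),("hub+",[0,0,0])):
    w=F2W(p,.35);print(nm,w.round(),"side",M(proj("side",w)).round(),"top",L(proj("top",w)).round())
E
```

```text
0 [ 22. -63. 286.] [649.  69. 301.] [553.  78. 326.]
0.26 [  24. -105.  291.] [648.  26. 305.] [550.  35. 331.]
0.5 [  23. -144.  286.] [642. -13. 301.] [545.  -4. 326.]
1 [  14. -216.  249.] [615. -82. 269.] [530. -75. 289.]
1.57 [  -3. -264.  172.] [ 568. -126.  202.] [ 509. -121.  212.]
3.34 [ -48. -115.  -31.] [470.  32.  27.] [478.  32.   9.]
ball [649.  69. 301.] side [154.  54.] top [404.  87.]
hin [636. 178. 303.] side [111. 146.] top [212. 108.]
hout [643. 258. 303.] side [ 55. 217.] top [73. 95.]
pivot [560.  34. 166.] side [274. 174.] top [461. 281.]
top [637. 133. 317.] side [134.  93.] top [290. 101.]
hub+ [536. 142.  40.] side [254. 367.] top [297. 346.]
```

```bash
sed -i 's/up=np.array(\[.216,0,.976\])/up=np.array([0,0,1.])/' h.py
python3 - <<'E'
from h import *
for l in(0,.26,.5,1,1.57,2.2,2.8,3.34): print(l,foot(l).round(),F2W(foot(l),.35).round(),F2W(foot(l),0).round())
L=lambda c:(np.array(c)-[200,160])*5
M=lambda c:(np.array(c)-[200,150])*3
w=F2W(foot(0),.35);print(M(proj("side",w)).round(),"top",L(proj("top",w)).round())
print(F2W([0,85,280],.35),F2W([0,85,280],0))
for n,c,z in(("jar",(680,245),75),): print(onz("top",*(np.array(c)/5+[200,160]),z))
s=sensors.sense();q=s["ee_rot"];print(Ro.from_quat(q,scalar_first=True).as_matrix().round(3))
E
```

```text
0 [-13. -64. 290.] [617.  71. 317.] [517.  80. 330.]
0.26 [ -12. -105.  295.] [616.  29. 321.] [514.  39. 335.]
0.5 [ -13. -143.  290.] [610.  -9. 317.] [510.   1. 330.]
1 [ -21. -214.  254.] [583. -77. 286.] [495. -69. 294.]
1.57 [ -38. -261.  178.] [ 538. -120.  220.] [ 474. -114.  218.]
2.2 [ -59. -255.   81.] [ 485. -110.  136.] [ 453. -107.  121.]
2.8 [ -76. -196.    8.] [450. -47.  73.] [443. -46.  48.]
3.34 [ -82. -115.  -19.] [443.  35.  50.] [444.  35.  21.]
[190.  49.] top [400. 136.]
[639.41432567 217.81994134 303.0243596 ] [543.80897325 226.64053365 320.        ]
[ 598.98301334 -108.76228009   75.        ]
[[ 0.922  0.386 -0.   ]
 [ 0.386 -0.922  0.001]
 [ 0.    -0.001 -1.   ]]
```

```bash
python3 -m creep '[{"grip":85,"linear":[0,0,-30],"rot":[0,0,0]},{"grip":85,"linear":[0,0,-30],"rot":[0,0,0]},{"grip":85,"linear":[0,0,-30],"rot":[0,0,0]},{"grip":85,"linear":[0,0,-30],"rot":[0,0,0]},{"grip":85,"linear":[25,-15,-30],"rot":[0,0,0]},{"grip":85,"linear":[25,-15,-20],"rot":[0,0,0]},{"grip":85,"linear":[25,-15,0],"rot":[0,0,0]},{"grip":85,"linear":[25,-15,0],"rot":[0,0,0]},{"grip":85,"linear":[25,-15,0],"rot":[0,0,0]},{"grip":85,"linear":[25,-15,0],"rot":[0,0,0]},{"grip":85,"linear":[25,-15,0],"rot":[0,0,0]},{"grip":85,"linear":[25,-15,0],"rot":[0,0,0]}]' 20
python3 -m creep '[{"grip":85,"linear":[25,-15,0],"rot":[0,0,0]},{"grip":85,"linear":[25,-15,0],"rot":[0,0,0]},{"grip":85,"linear":[25,-15,0],"rot":[0,0,0]},{"grip":85,"linear":[25,-15,0],"rot":[0,0,0]},{"grip":85,"linear":[25,-15,0],"rot":[0,0,0]},{"grip":85,"linear":[25,-15,0],"rot":[0,0,0]},{"grip":85,"linear":[25,-15,0],"rot":[0,0,0]},{"grip":85,"linear":[25,-15,0],"rot":[0,0,0]},{"grip":85,"linear":[25,-15,0],"rot":[0,0,0]},{"grip":85,"linear":[25,-15,0],"rot":[0,0,0]},{"grip":85,"linear":[25,-15,0],"rot":[0,0,0]},{"grip":85,"linear":[0,0,0],"rot":[0,0,0]}]'
python3 -m creep '[{"grip":85,"linear":[0,0,0],"rot":[0,0,-0.108]},{"grip":85,"linear":[0,0,0],"rot":[0,0,-0.108]},{"grip":85,"linear":[0,0,0],"rot":[0,0,-0.108]},{"grip":85,"linear":[0,0,0],"rot":[0,0,-0.108]},{"grip":85,"linear":[0,0,0],"rot":[0,0,-0.108]},{"grip":85,"linear":[0,0,0],"rot":[0,0,-0.108]},{"grip":85,"linear":[0,0,0],"rot":[0,0,-0.108]},{"grip":85,"linear":[0,0,0],"rot":[0,0,-0.108]},{"grip":85,"linear":[0,0,0],"rot":[0,0,-0.108]},{"grip":85,"linear":[0,0,0],"rot":[0,0,-0.108]},{"grip":60,"linear":[0,0,0],"rot":[0,0,0]},{"grip":60,"linear":[0,0,0],"rot":[0,0,0]}]'
python3 - <<'E'
from h import *
s=sensors.sense();R=Ro.from_quat(s["ee_rot"],scalar_first=True).as_matrix();print(s["time_s"],s["eef_pos"],s["joints"].round(2),R.round(3))
d=np.array([619,71,420])-s["eef_pos"];print("tool delta",R.T@d)
E
```

```text
time_s: 1.1
eef_pos: [341.5, -295.0, 401.0]
ee_rot: [-0.0, 0.98, 0.197, -0.0]
force: [0.3, -0.4, -0.0]
grip_width: 0.998
time_s: 2.1
eef_pos: [532.4, -34.5, 400.1]
ee_rot: [-0.001, 0.98, 0.199, -0.0]
force: [-0.4, 0.1, -0.3]
grip_width: 0.997
time_s: 3.1
eef_pos: [530.6, -38.1, 401.0]
ee_rot: [-0.0, 0.741, 0.672, -0.0]
force: [0.3, 0.4, -0.3]
grip_width: 0.741
3.1 [530.64840268 -38.0974458  400.98972767] [-0.29  0.28  1.11 -0.    1.75 -0.19] [[ 0.097  0.995 -0.   ]
 [ 0.995 -0.097  0.   ]
 [ 0.    -0.    -1.   ]]
tool delta [117.17457197  77.31285108 -19.03918656]
```

```bash
python3 -m creep '[{"grip":60,"linear":[20,13,0],"rot":[0,0,0]},{"grip":60,"linear":[20,13,0],"rot":[0,0,0]},{"grip":60,"linear":[20,13,0],"rot":[0,0,0]},{"grip":60,"linear":[20,13,0],"rot":[0,0,0]},{"grip":60,"linear":[20,13,0],"rot":[0,0,0]},{"grip":60,"linear":[17,12,0],"rot":[0,0,0]},{"grip":60,"linear":[0,0,0],"rot":[0,0,0]},{"grip":60,"linear":[0,0,15],"rot":[0,0,0]},{"grip":60,"linear":[0,0,15],"rot":[0,0,0]},{"grip":60,"linear":[0,0,15],"rot":[0,0,0]},{"grip":60,"linear":[0,0,0],"rot":[0,0,0]}]'
python3 - <<'E'
from h import *
s=sensors.sense();print(s["eef_pos"])
for n in("side","top"):
    p,d=imaging.capture(n); cv2.imwrite(f"pics/{n}1.png",p[:,:,::-1])
E
```

```text
time_s: 4.02
eef_pos: [617.6, 70.9, 353.2]
ee_rot: [-0.002, 0.741, 0.672, -0.002]
force: [-0.5, -0.0, -0.2]
grip_width: 0.707
[617.60028296  70.93425202 353.23042213]
```

View pics/side1.png

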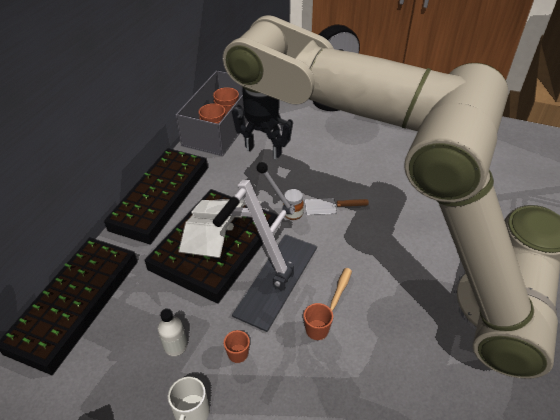

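View pics/top1.png

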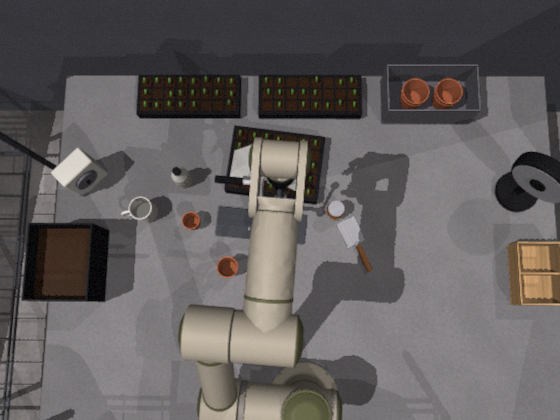

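The side view shows the open fingers (tips about (250,152) and (282,153)) straddling the ball at (262,168) from above. I'll descend and close.

```bash
python3 -m creep '[{"grip":60,"linear":[0,0,12],"rot":[0,0,0]},{"grip":60,"linear":[0,0,12],"rot":[0,0,0]},{"grip":60,"linear":[0,0,12],"rot":[0,0,0]},{"grip":60,"linear":[0,0,12],"rot":[0,0,0]},{"grip":60,"linear":[0,0,9],"rot":[0,0,0]},{"grip":60,"linear":[0,0,0],"rot":[0,0,0]},{"grip":35,"linear":[0,0,0],"rot":[0,0,0]},{"grip":35,"linear":[0,0,0],"rot":[0,0,0]},{"grip":20,"linear":[0,0,0],"rot":[0,0,0]},{"grip":20,"linear":[0,0,0],"rot":[0,0,0]},{"grip":20,"linear":[0,0,0],"rot":[0,0,0]}]' 20
python3 - <<'E'
from h import *
s=sensors.sense();print(s["eef_pos"],s["wrist_torque"])
for n in("side",):
    p,d=imaging.capture(n); cv2.imwrite(f"pics/{n}2.png",cv2.resize(p[80:260,180:360,::-1],None,fx=3,fy=3))
E
```

```text
time_s: 5.03
eef_pos: [619.1, 71.3, 300.4]
ee_rot: [0.001, 0.74, 0.673, 0.001]
force: [4.5, -0.7, 4.2]
grip_width: 0.287
[619.06601897  71.25548368 300.40358947] [-0.04086202 -0.63347327 -0.03224528]
```

View pics/side2.png

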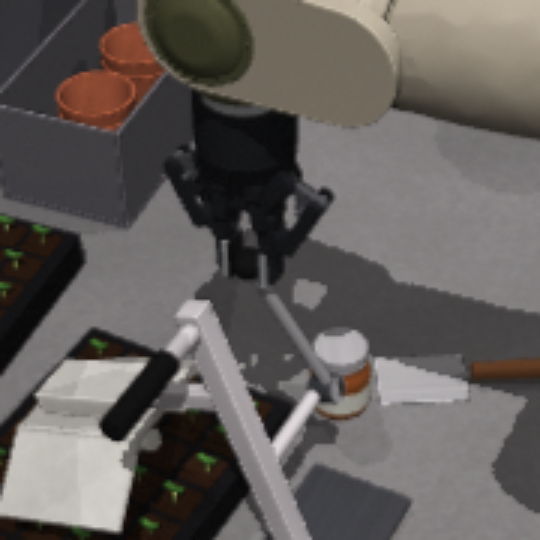

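```bash
python3 -m creep '[{"grip":20,"linear":[-8,0,-2],"rot":[0,0,0]},{"grip":20,"linear":[-10,0,-1],"rot":[0,0,0]},{"grip":20,"linear":[-10,0,-1],"rot":[0,0,0]},{"grip":20,"linear":[-10,0,0],"rot":[0,0,0]},{"grip":20,"linear":[-10,0,0],"rot":[0,0,0]},{"grip":20,"linear":[-10,0,1],"rot":[0,0,0]},{"grip":20,"linear":[-10,0,1],"rot":[0,0,0]},{"grip":20,"linear":[-8,0,1],"rot":[0,0,0]},{"grip":20,"linear":[0,0,0],"rot":[0,0,0]}]' 20
python3 - <<'E'
from h import *
s=sensors.sense();print(s["eef_pos"],s["wrist_torque"])
for n in("side",):
    p,d=imaging.capture(n); cv2.imwrite(f"pics/{n}3.png",cv2.resize(p[80:260,180:360,::-1],None,fx=3,fy=3))
E
```

```text
time_s: 5.83
eef_pos: [611.4, -5.9, 300.1]
ee_rot: [0.0, 0.74, 0.673, -0.0]
force: [3.8, -1.9, 3.4]
grip_width: 0.287
[611.36022941  -5.91757554 300.1264282 ] [-0.16445331 -0.69945732  0.06574141]
```

View pics/side3.png

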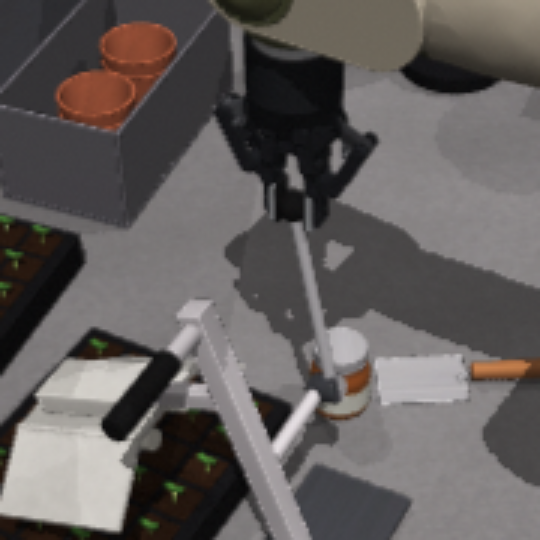

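The ball is still gripped at about (290,205) in the crop, and the rod now leans past top dead centre (pivot at (325,385)). I'll release it.

```bash
python3 -m creep '[{"grip":70,"linear":[0,0,0],"rot":[0,0,0]},{"grip":70,"linear":[0,0,0],"rot":[0,0,0]},{"grip":70,"linear":[0,0,0],"rot":[0,0,0]},{"grip":70,"linear":[0,0,0],"rot":[0,0,0]},{"grip":70,"linear":[0,0,0],"rot":[0,0,0]},{"grip":70,"linear":[0,0,0],"rot":[0,0,0]},{"grip":70,"linear":[0,0,0],"rot":[0,0,0]},{"grip":70,"linear":[0,0,0],"rot":[0,0,0]},{"grip":70,"linear":[0,0,0],"rot":[0,0,0]},{"grip":70,"linear":[0,0,-20],"rot":[0,0,0]},{"grip":70,"linear":[0,0,-25],"rot":[0,0,0]},{"grip":70,"linear":[0,0,-25],"rot":[0,0,0]}]' 20
python3 - <<'E'
from h import *
s=sensors.sense();print(s["eef_pos"])
for n in("side",):
    p,d=imaging.capture(n); cv2.imwrite(f"pics/{n}4.png",cv2.resize(p[80:340,180:440,::-1],None,fx=2.3,fy=2.3))
E
```

```text
time_s: 6.88
eef_pos: [611.0, -4.2, 370.9]
ee_rot: [-0.0, 0.74, 0.673, -0.0]
force: [-0.1, 1.0, 0.6]
grip_width: 0.816
[610.98846507  -4.23160971 370.91811502]
```

View pics/side4.png

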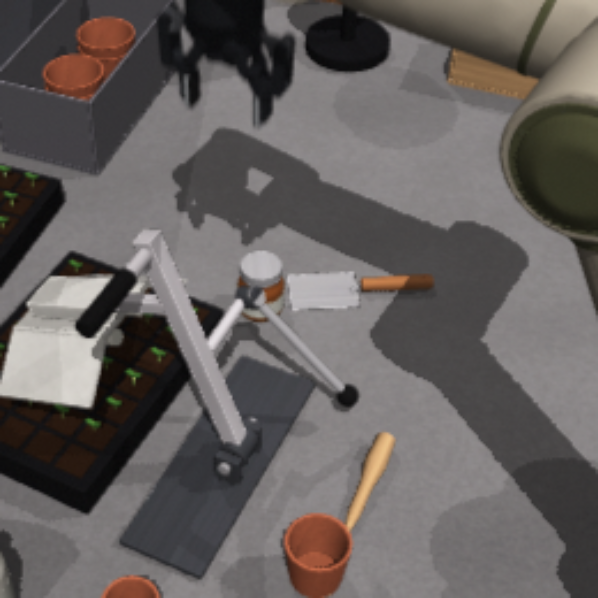

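```bash
python3 -m creep '[{"grip":60,"linear":[0,0,-25],"rot":[0,0,0]},{"grip":60,"linear":[22,0,0],"rot":[0,0,0]},{"grip":60,"linear":[22,1,0],"rot":[0,0,0]},{"grip":60,"linear":[22,1,0],"rot":[0,0,0]},{"grip":60,"linear":[22,1,0],"rot":[0,0,0]},{"grip":60,"linear":[22,1,0],"rot":[0,0,0]},{"grip":60,"linear":[22,1,0],"rot":[0,0,0]},{"grip":60,"linear":[22,1,0],"rot":[0,0,0]},{"grip":60,"linear":[22,1,0],"rot":[0,0,0]},{"grip":60,"linear":[22,0,0],"rot":[0,0,0]},{"grip":60,"linear":[24,0,0],"rot":[0,0,0]},{"grip":60,"linear":[0,0,0],"rot":[0,0,0]}]' 20
python3 -m creep '[{"grip":60,"linear":[0,0,20],"rot":[0,0,0]},{"grip":60,"linear":[0,0,20],"rot":[0,0,0]},{"grip":60,"linear":[0,0,5],"rot":[0,0,0]},{"grip":60,"linear":[0,0,0],"rot":[0,0,0]}]'
python3 - <<'E'
from h import *
s=sensors.sense();R=Ro.from_quat(s["ee_rot"],scalar_first=True).as_matrix();print(s["eef_pos"],s["joints"].round(2))
print(R.T@(np.array([639.4,217.8,284])-s["eef_pos"]))
print("leg foot pred px",[((proj("side",F2W(foot(l),.35))-[180,80])*2.3).round() for l in (3.2,3.34)])
for n in("side",):
    p,d=imaging.capture(n); cv2.imwrite(f"pics/{n}5.png",cv2.resize(p[80:340,180:440,::-1],None,fx=2.3,fy=2.3))
E
```

```text
time_s: 7.93
eef_pos: [638.8, 219.9, 394.2]
ee_rot: [-0.001, 0.738, 0.675, -0.0]
force: [0.5, -0.9, -0.1]
grip_width: 0.701
time_s: 8.27
eef_pos: [638.7, 215.6, 348.9]
ee_rot: [-0.001, 0.74, 0.673, -0.001]
force: [0.4, -0.3, -0.5]
grip_width: 0.702
[638.74307328 215.55253113 348.92844707] [ 0.15  0.66  0.67 -0.    1.81  0.25]
[ 2.35385682  0.63814723 64.92486452]
leg foot pred px [array([356., 377.]), array([350., 392.])]
```

View pics/side5.png

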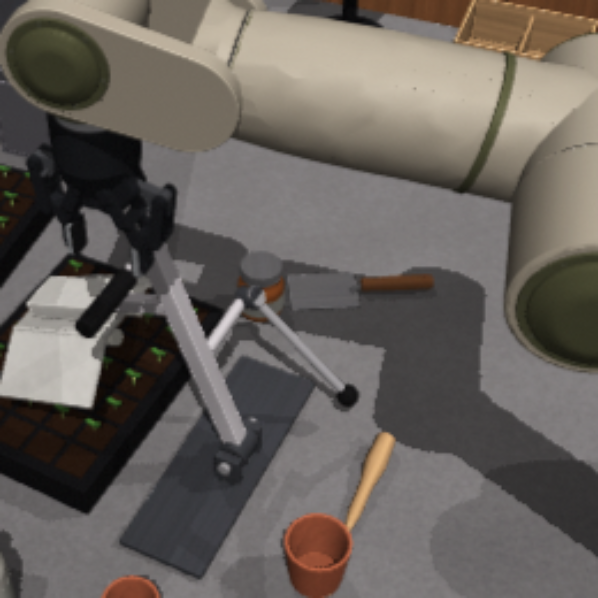

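The foot at crop (347,395) matches the prediction for a fully down leg, (350,392). The jaws are above the handle, straddling it. I'll descend 65 mm and grip.

```bash
python3 -m creep '[{"grip":60,"linear":[2,0,13],"rot":[0,0,0]},{"grip":60,"linear":[0,0,13],"rot":[0,0,0]},{"grip":60,"linear":[0,0,13],"rot":[0,0,0]},{"grip":60,"linear":[0,0,13],"rot":[0,0,0]},{"grip":60,"linear":[0,0,11],"rot":[0,0,0]},{"grip":60,"linear":[0,0,0],"rot":[0,0,0]},{"grip":35,"linear":[0,0,0],"rot":[0,0,0]},{"grip":35,"linear":[0,0,0],"rot":[0,0,0]},{"grip":12,"linear":[0,0,0],"rot":[0,0,0]},{"grip":12,"linear":[0,0,0],"rot":[0,0,0]},{"grip":12,"linear":[0,0,0],"rot":[0,0,0]},{"grip":12,"linear":[0,0,0],"rot":[0,0,0]}]' 25
python3 - <<'E'
from h import *
s=sensors.sense();print(s["eef_pos"],s["force"],s["grip_width"]*85.4)
for n in("side",):
    p,d=imaging.capture(n); cv2.imwrite(f"pics/{n}6.png",cv2.resize(p[80:340,180:440,::-1],None,fx=2.3,fy=2.3))
E
```

```text
time_s: 9.32
eef_pos: [640.1, 218.0, 288.9]
ee_rot: [0.001, 0.74, 0.673, 0.002]
force: [4.0, -0.1, 6.0]
grip_width: 0.248
[640.07546169 217.96742122 288.93875005] [ 3.98598713 -0.06619941  5.96687273] 21.201019812992648
```

View pics/side6.png

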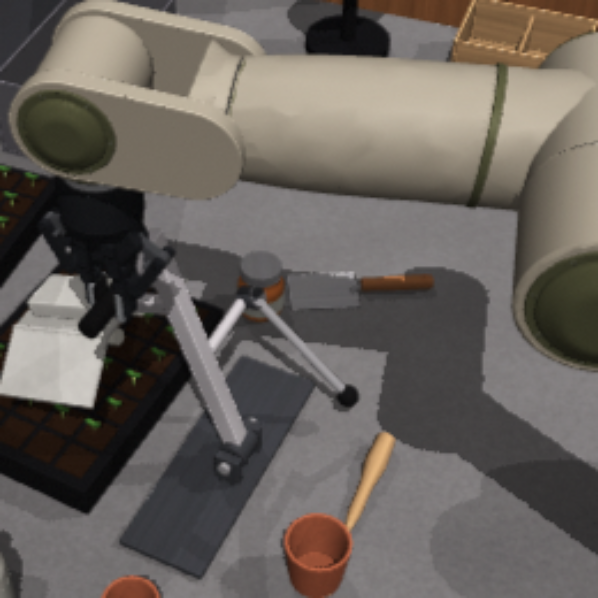

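```bash
python3 -m creep '[{"grip":12,"linear":[0,-8,-2.8],"rot":[0,0,0]},{"grip":12,"linear":[0,-8,-2.6],"rot":[0,0,0]},{"grip":12,"linear":[0,-8,-2.3],"rot":[0,0,0]},{"grip":12,"linear":[0,-8,-2],"rot":[0,0,0]},{"grip":12,"linear":[0,-8,-1.7],"rot":[0,0,0]},{"grip":12,"linear":[0,-8,-1.5],"rot":[0,0,0]},{"grip":12,"linear":[0,0,0],"rot":[0,0,0]}]'
python3 -m creep '[{"grip":12,"linear":[0,-8,-1.3],"rot":[0,0,0]},{"grip":12,"linear":[0,-8,-1],"rot":[0,0,0]},{"grip":12,"linear":[0,-8,-0.8],"rot":[0,0,0]},{"grip":12,"linear":[0,-8,-0.5],"rot":[0,0,0]},{"grip":12,"linear":[0,-8,-0.4],"rot":[0,0,0]},{"grip":12,"linear":[0,-6,0],"rot":[0,0,0]},{"grip":12,"linear":[0,0,0],"rot":[0,0,0]},{"grip":12,"linear":[0,0,0],"rot":[0,0,0]},{"grip":12,"linear":[0,0,0],"rot":[0,0,0]},{"grip":12,"linear":[0,0,0],"rot":[0,0,0]}]'
python3 - <<'E'
from h import *
s=sensors.sense();print(s["eef_pos"],s["force"],s["grip_width"]*85.4)
for l,t in((3.34,0),(3.34,.05),(3.2,0)):print((proj("side",F2W(foot(l),t))-[180,80])*2.3,(proj("side",F2W([0,0,295],t))-[180,80])*2.3)
for n in("side",):
    p,d=imaging.capture(n); cv2.imwrite(f"pics/{n}7.png",cv2.resize(p[80:340,180:440,::-1],None,fx=2.3,fy=2.3))
E
```

```text
time_s: 9.95
eef_pos: [591.2, 222.6, 301.9]
ee_rot: [0.001, 0.74, 0.673, 0.001]
force: [2.3, -0.8, 7.3]
grip_width: 0.242
time_s: 10.78
eef_pos: [546.3, 226.8, 304.7]
ee_rot: [0.0, 0.74, 0.673, 0.001]
force: [1.5, -1.7, 6.9]
grip_width: 0.247
[546.32027895 226.81097459 304.65022122] [ 1.53067096 -1.66052356  6.893581  ] 21.083748377083896
[346.71801035 407.14778933] [241.4455123  249.81238528]
[347.6298005  405.16702204] [227.4492288  245.41314832]
[353.61373126 392.23868603] [241.4455123  249.81238528]
```

View pics/side7.png

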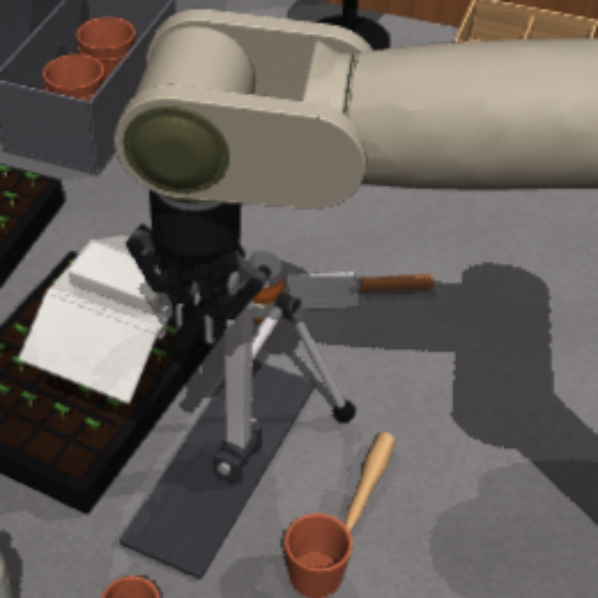

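```bash
python3 - <<'E'
from h import *
p,d=imaging.capture("side");g=cv2.resize(p[80:340,180:440],None,fx=2.3,fy=2.3).min(-1)
for v in(335,360,385,410): 
    r=g[v,215:270].astype(int);i=np.where(r>110)[0];print(v,i.min()+215,i.max()+215,i.mean()+215)
for t in(-.09,-.04,0,.04,.09):
    a=[(proj("side",F2W([0,0,z],t))-[180,80])*2.3 for z in(60,200)];print(t,[np.interp(v,[a[1][1],a[0][1]],[a[1][0],a[0][0]]).round(1) for v in(335,360,385,410)])
print(sensors.sense()["force"])
E
```

```text
335 256 268 262.0
360 227 269 240.14285714285714
385 228 243 235.5
410 228 243 235.5
-0.09 [np.float64(256.2), np.float64(252.7), np.float64(249.2), np.float64(245.7)]
-0.04 [np.float64(247.7), np.float64(246.2), np.float64(244.6), np.float64(243.1)]
0 [np.float64(241.3), np.float64(241.2), np.float64(241.2), np.float64(241.2)]
0.04 [np.float64(235.1), np.float64(236.5), np.float64(237.9), np.float64(239.2)]
0.09 [np.float64(227.8), np.float64(230.9), np.float64(234.0), np.float64(236.7)]
[ 0.2759073  -0.87265802  5.94287421]
```

```bash
python3 -m creep '[{"grip":12,"linear":[0,0,0],"rot":[0,0,0]},{"grip":12,"linear":[0,0,0],"rot":[0,0,0]},{"grip":12,"linear":[0,0,0],"rot":[0,0,0]},{"grip":12,"linear":[0,0,0],"rot":[0,0,0]}]'; python3 - <<'E'
from rig import ctrl
print(ctrl.finish_job())
E
```

```text
time_s: 11.22
eef_pos: [546.4, 226.8, 304.7]
ee_rot: [0.0, 0.74, 0.673, 0.001]
force: [1.1, -0.5, 6.5]
grip_width: 0.25
the job is handed in; nothing more can be done
None
```

The kickstand is down and the lamp is upright, held by its handle; I handed the job in at 11.2 s. I gripped the kickstand's ball, carried it past top dead centre and let it drop. Then I pinched the rubber handle and swung the lamp up.

**Kickstand:** While the lamp was still tipped back, the foot was within about 2 pixels of where a fully down leg should appear. With the lamp upright it was again within about 2 pixels.

**Post:** Its edges look vertical in the side view, so the tilt is about 0. The fingers sit where the handle should be at about 0.01 rad. The post appears about 2 pixels to one side of where I expected it, which fits a few millimetres of error in the lamp's estimated position.

**Grip:** The fingers are closed to about 21 mm on the 22 mm bar with a grip set to 25 N. The arm had stopped moving.

**Surroundings:** The jar, spatula, dibber and nearest pot had not visibly moved in the last side picture. The mug and feed bottle were outside that picture, but the arm did not go near them.

**Position estimates:** The two cameras disagreed by about 10 mm in y on the base plate, from my corner readings. I used the middle value, and both grasps closed on the objects.

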